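Scoop the lids from under the balcony shelf

TASK

Two jar lids have slid under the low slatted shelf: take the long-handled scoop by its handle, push it along the sheet under the shelf until both lids have ridden wholly into its pan against the board at the back, with nothing hanging over the lip, and bring them out in it. Feel gently for that board rather than ramming it, and do not knock the shelf. Then lay the scoop level, with both lids still in it, across the mouths of the two short clear jars, and let go. The jars stay standing upright, and the crock, tongs and jar opener stay where they are.

Things in the scene. Friction and masses are not known exactly. Their poses are not given: they have to be found in the camera images.
- scoop: White plastic scoop, flat below, 314 mm long, 0.17 kg. Origin under the pan's middle; +x out of its open mouth, z up, handle to -x. Pan outside x -45 to 46, y -83 to 83 mm, 160 wide inside, walls 31 high at back and sides, floor 3 thick thinning to a lip over the front 20. Flat stem x -45 to -180, 26 wide, 10 high, level with the pan's underside. Balance point about x -65. Starts flat on the sheet.
- scoop_grip (a point): Middle of the scoop's blue handle, half-way up: 218 mm behind the scoop's origin (its x -218) and 27 mm above its underside; axes as the scoop's. Handle 24 mm wide (y), 26 high, 100 long (x). Gripped here the hand stays outside the shelf.
- shelf: Low wooden shelf, fixed. Origin on the sheet at the middle of its open front edge; +x inwards, z up. 330 mm wide (y), 200 deep, 70 clear below, top at 92; gaps between slats show what is below. Clear between the legs y -145 to 145.
- divider: The runners of the plywood divider board under the shelf, origin and axes as the shelf's. The board (250 mm wide, 55 high, 10 thick, square to the shelf) closes the back of the bay. It is clamped firmly at a depth that is not measured: its front face is somewhere at x 105 to 185 mm. Feel for it.
- lid_a_center (a point): Centre (8.5 mm up) of a yellow jar lid, 62 mm across, 17 high, about 30 g, domed crown down on the sheet. Both lie side by side across the bay, 66 to 78 mm apart sideways, 5 to 120 mm clear of the board. The scoop pushes them along until they meet the board, then they ride over its lip; when the lip itself meets the board (a firm stop) they are wholly in the pan.
- lid_b_center (a point): The same for the second lid.
- jar_near: Short clear glass jar, open at the top, 76 mm across (70 at its mouth), 80 mm high, 0.25 kg, standing on the sheet. Origin at the centre of its underside, z up. The one nearer the robot of a pair 105 to 115 mm apart centre to centre. With the pan's middle over one jar, the stem lies over the other.
- jar_far: The same, the farther one of the pair.
- crock: Bystander: white ceramic crock, 110 mm across, 110 mm high. Origin under its centre.
- tongs: Bystander: wooden jar tongs lying flat, 190 mm long along x, 14 mm high. Origin under the middle.
- opener: Bystander: red jar opener with two spring-loaded arms, lying flat, 120 mm long along x, 65 mm wide, 14 mm high. Origin under the middle.
There are look-alikes about, which are no part of the job. Leave any blue or purple look-alike of the part that bears lid_a_center alone.

How it is judged:
By the outcome, as a careful person would: the job done as asked, in the order asked, and still so for the second after the job is handed in, with the robot touching nothing.
It also fails if it takes over 59 s, if anything falls off the work surface, if the arm or the gripper's body presses on something with over 40 N, if the wrist force passes 120 N, or if a joint passes its speed limit or range.

ROBOT

A 6-joint arm with a two-finger parallel gripper is mounted at the origin on the work surface. World frame = base frame: x ahead of the robot, y to its left, z up, the work surface at z = 0. Lengths are in m, angles in rad, forces in N, time in s.
With the tool pointing down it reaches from about 0.35 to 0.775 m from the base axis. Payload 5.5 kg.
Tool frame: the origin (TCP) lies midway between the tips of the shut fingers; the grasp point (between the pads) lies 19 mm behind it; z points along the fingers, y is the direction in which the jaws open and shut (so a half turn about z gives the same grasp; the last joint's range is limited). The gripper opens to 85 mm and grips with 20 to 120 N. Pads are 22 mm wide; open, the fingers measure 114 mm over their backs; the gripper's body (76 mm by 85 mm) begins 54 mm behind the grasp point. The pads swing forward as they close: fully open they stand 13 mm farther back than shut.
Start: joints at [-1.422, 0.313, 0.046, 1.304, 0, 1.431], TCP at [0.164, -0.551, 0.231] pointing down, gripper open.
Joint ranges: [-2.76, 2.76], [-0.86, 1.69], [-1.03, 1.26], [-2.2, 2.34], [-1.47, 1.5], [-3.14, 3.14]. Speed limits (rad/s): [2.57, 2.57, 3.14, 3.14, 3.14, 3.14].

INTERFACE

Orientations are given as a unit quaternion [w, x, y, z].
In Python, from workcell import env gives the robot as it stands.
- The arm moves only by the shell command python3 -m pendant 'ROWS' [FORCE]. ROWS is JSON, a list of rows, each a list of 3 entries, a list of its own where there are three numbers: the shift along the tool's x, y, z each as a share of 20 mm, from -1 to 1, then the turn about the tool's z as a share of 6 degrees, from -1 to 1, then the closure, from -1 (fully open) to 1 (shut). In form: [[[tx, ty, tz], turn, claw], ...]. A call has 1 to 12 rows; each row shifts and turns the commanded pose from where the row before left it, along the tool's axes as they then stand; what a row does not reach is not made up. A row lasts 1/8 s, in which the tool goes at most 62.5 mm and 10.7 degrees, less where a joint would pass 70% of its speed; a pose out of reach is approached as far as the arm can. A call with a number of a shift or a turn outside -1 to 1 is refused whole. A call with a gripper value outside its range is refused whole. The fingers move at their own pace and stop on an object; FORCE is the grip in N (left out, the last holds). Time passes only in rows, so rows that do not move let the fingers close. It gives the time, the measured TCP pose, the force and the opening at its end, in the units of the state.
- env.get_state(): the state, without advancing time (a new reading comes with each control period).
- env.read_camera(name): name is "scene" or "top" or "wrist"; returns a dict with "color" (420x560x3 uint8, blue, green, red), "mtx" (3x3 intrinsics, pixels), "view" (4x4, takes a point from world to camera coordinates). Camera axes: x right, y down, z forward; pixel columns grow to the right and rows downward; lengths in m; the calibration is good to about 2 mm. A picture is of the moment at which its call begins. There is no depth.
- env.hand_in(): hands the job in, once; it reports no verdict.
Trained networks look in the newest picture that a camera, given by its name, has taken for a name from the list of things; names that differ only in an ending like _2 or _b are one class to them, and where a whole thing is asked for, a point or a joint stands for the part that bears it (a point fixed in the world has none). Each returns a list of dicts, best first, with "p" (0 to 1); they miss things now and then, are a little off and sometimes report something else, mostly with a low value. They report only what shows in the picture. A call takes as long as a camera call. They do not tell look-alikes from the thing itself.
- env.boxes_of(camera, thing): "location" ([column, row] in pixels, amid what is visible of it).
- env.cut_out(camera, thing): "region" (420x560 bool, what is visible of it) and "location" ([column, row] in pixels, amid what is visible of it).
The state is a dict: "clock": time; "joint_pos": joint angles; "qvel": joint speeds; "tau": joint torques, N m; "tcp_pos": TCP position; "orientation": TCP orientation; "wrist_force": force on the tool from outside, world axes, zero at the start; "ft_torque": the same for the moment, N m; "finger_gap": finger opening in m.
Only numpy, scipy, OpenCV 4.12 (cv2) and the standard library are available. Lean on these libraries where they do the work, as an engineer would, in place of code of your own. Each camera call takes 0.05 s, during which the arm holds its last target.

## Working session

There is one attempt and no reset: what is moved stays moved. The work goes in short steps, Python scripts to look and compute and a shell command to move; the robot and the scene stay as the last step left them, time stands still between calls to the robot, and variables do not carry over. Pictures are saved under pics/ and viewed, and the job is handed in when it is done.

```bash
mkdir -p pics; ls
cat > h.py <<'E'
from workcell import env
import numpy as np, cv2
def cam(n,save=None):
    d=env.read_camera(n)
    if save: cv2.imwrite('pics/'+save+'.png',d['color'])
    return d
def ray(d,uv):
    V=np.array(d['view']);K=np.array(d['mtx']);R=V[:3,:3];t=V[:3,3]
    o=-R.T@t; r=R.T@np.linalg.inv(K)@np.array([uv[0],uv[1],1.]); return o,r/np.linalg.norm(r)
def atz(d,uv,z):
    o,r=ray(d,uv); return o+r*(z-o[2])/r[2]
def tri(*ps):
    A=np.zeros((3,3));b=np.zeros(3)
    for d,uv in ps:
        o,r=ray(d,uv);P=np.eye(3)-np.outer(r,r);A+=P;b+=P@o
    return np.linalg.solve(A,b)
def proj(d,p):
    V=np.array(d['view']);K=np.array(d['mtx']);q=K@(V[:3,:3]@np.array(p)+V[:3,3]);return q[:2]/q[2]
E
python3 - <<'E'
from h import *
np.set_printoptions(precision=3,suppress=True)
D={}
for n in ['scene','top','wrist']:
    d=D[n]=cam(n,n+'0')
    print(n,'cam at',ray(d,(280,210)))
    for t in ['scoop','scoop_grip','shelf','divider','lid_a_center','jar_near','crock','tongs','opener']:
        for r in env.boxes_of(n,t)[:4]:
            uv=r['location'];print(n,t,round(r['p'],2),np.round(uv),atz(d,uv,0.0),)
print(env.get_state())
E
```

```text
pics
scene cam at (array([1.011, 0.54 , 0.927]), array([-0.451, -0.444, -0.774]))
scene scoop 0.71 [254. 222.] [ 0.544 -0.007  0.   ]
scene shelf 0.9 [353. 265.] [0.466 0.239 0.   ]
scene divider 0.72 [373. 281.] [0.465 0.298 0.   ]
scene lid_a_center 0.79 [438. 295.] [0.392 0.42  0.   ]
scene lid_a_center 0.71 [337. 253.] [0.468 0.193 0.   ]
scene lid_a_center 0.65 [424. 222.] [0.245 0.282 0.   ]
scene lid_a_center 0.58 [322. 186.] [0.335 0.026 0.   ]
scene jar_near 0.73 [184. 136.] [ 0.479 -0.376  0.   ]
scene jar_near 0.48 [350. 265.] [0.471 0.236 0.   ]
scene crock 0.66 [211. 292.] [0.744 0.069 0.   ]
scene tongs 0.89 [162. 247.] [ 0.749 -0.104  0.   ]
top cam at (array([0.339, 0.052, 1.114]), array([ 0.187,  0.01 , -0.982]))
top scoop 0.73 [307. 204.] [0.568 0.002 0.   ]
top scoop 0.24 [218. 210.] [0.547 0.209 0.   ]
top scoop_grip 0.68 [301. 202.] [0.572 0.015 0.   ]
top shelf 0.78 [186. 233.] [0.493 0.279 0.   ]
top shelf 0.46 [459. 185.] [ 0.621 -0.354  0.   ]
top divider 0.84 [164. 224.] [0.513 0.332 0.   ]
top lid_a_center 0.95 [120. 277.] [0.388 0.424 0.   ]
top lid_a_cent
[... 224 characters left out ...]
2.] [0.789 0.105 0.   ]
top crock 0.37 [216. 238.] [0.482 0.211 0.   ]
top tongs 0.64 [339. 137.] [ 0.733 -0.072  0.   ]
top opener 0.67 [413. 124.] [ 0.767 -0.248  0.   ]
wrist cam at (array([ 0.23 , -0.531,  0.374]), array([-0.264, -0.078, -0.961]))
{'clock': 1.5, 'joint_pos': array([-1.422,  0.313,  0.046,  1.304, -0.   ,  1.431]), 'qvel': array([-0.001,  0.   ,  0.   , -0.001,  0.   , -0.   ]), 'tau': array([ -0.001, -48.046,  29.881,   0.001,  -0.   ,  -0.   ]), 'tcp_pos': array([ 0.164, -0.551,  0.231]), 'orientation': array([ 0.   ,  0.99 ,  0.144, -0.   ]), 'wrist_force': array([-0.086,  0.148,  0.045]), 'ft_torque': array([ 0.051, -0.018,  0.02 ]), 'finger_gap': 0.08537458805854388}
```

View pics/top0.png

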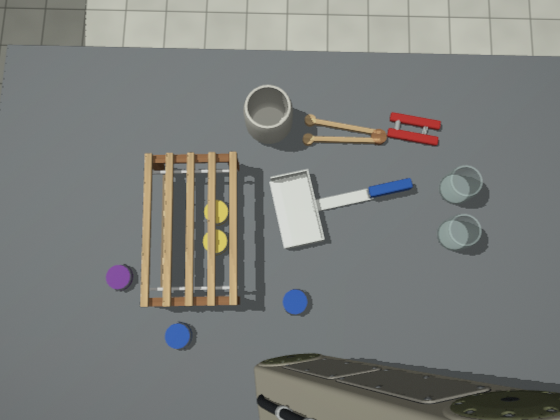

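View pics/scene0.png

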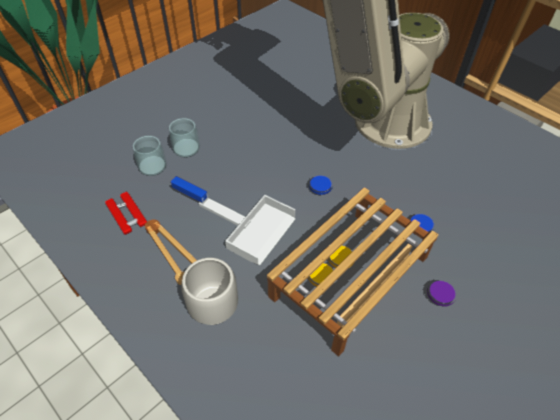

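Run:
```python
import cv2
a=cv2.imread('pics/top0.png');
cv2.imwrite('pics/t_shelf.png',cv2.resize(a[140:315,130:330],None,fx=4,fy=3.4,interpolation=cv2.INTER_CUBIC)[:600])
cv2.imwrite('pics/t_scoop.png',cv2.resize(a[140:290,260:500],None,fx=3.33,fy=3.33,interpolation=cv2.INTER_CUBIC))
b=cv2.imread('pics/scene0.png')
cv2.imwrite('pics/s_shelf.png',cv2.resize(b[180:360,260:460],None,fx=4,fy=3.3,interpolation=cv2.INTER_CUBIC)[:600])
cv2.imwrite('pics/s_scoop.png',cv2.resize(b[110:270,120:320],None,fx=4,fy=3.7,interpolation=cv2.INTER_CUBIC))
```

```text
(no output)
```

View pics/t_shelf.png

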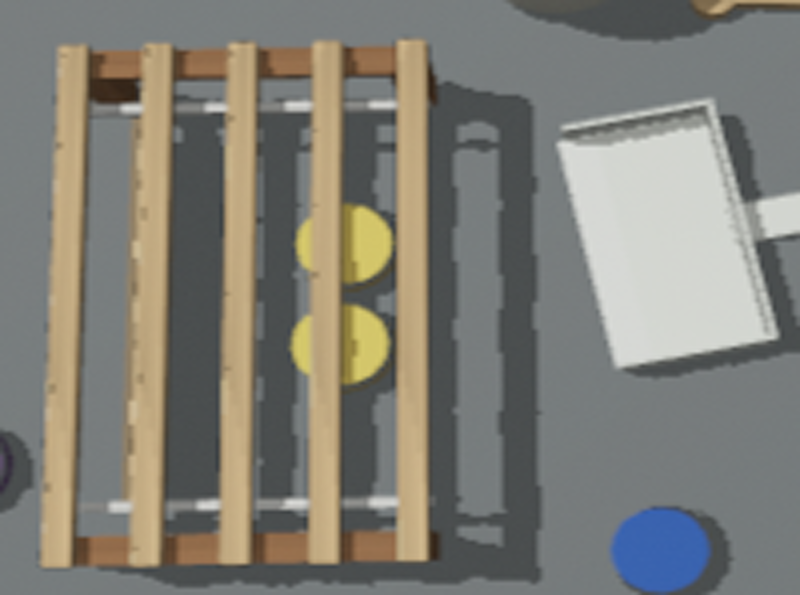

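View pics/t_scoop.png

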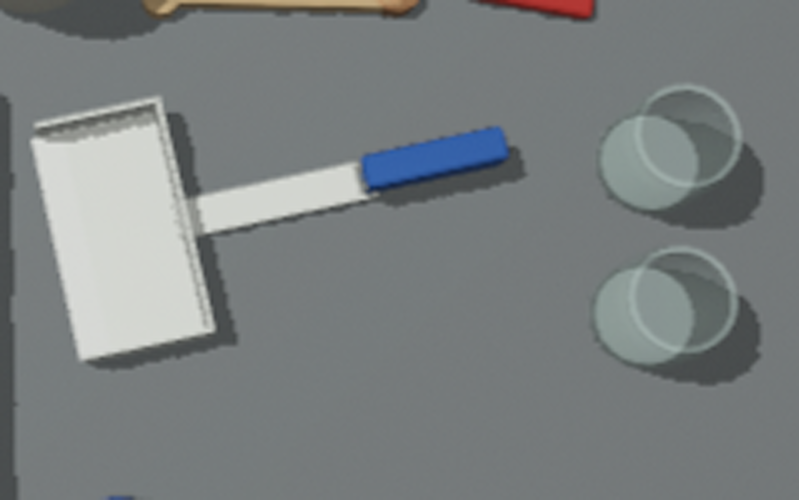

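View pics/s_shelf.png

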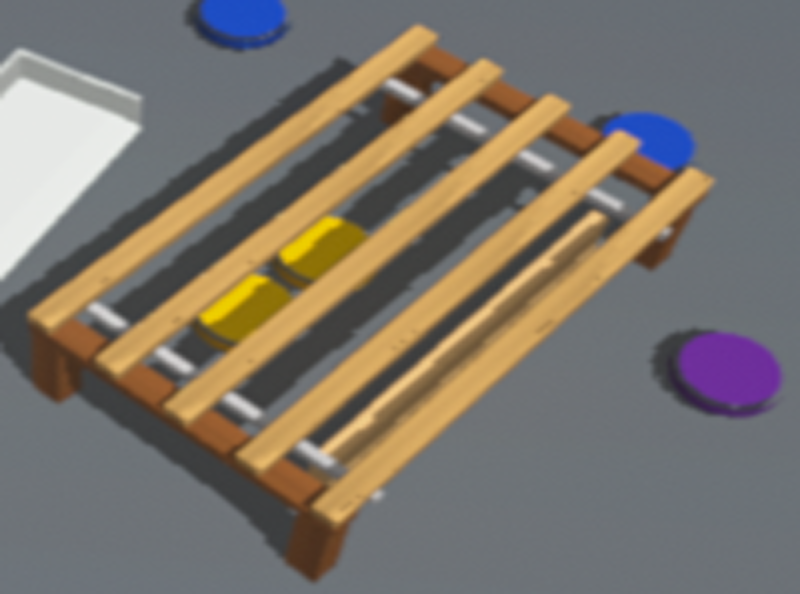

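View pics/s_scoop.png

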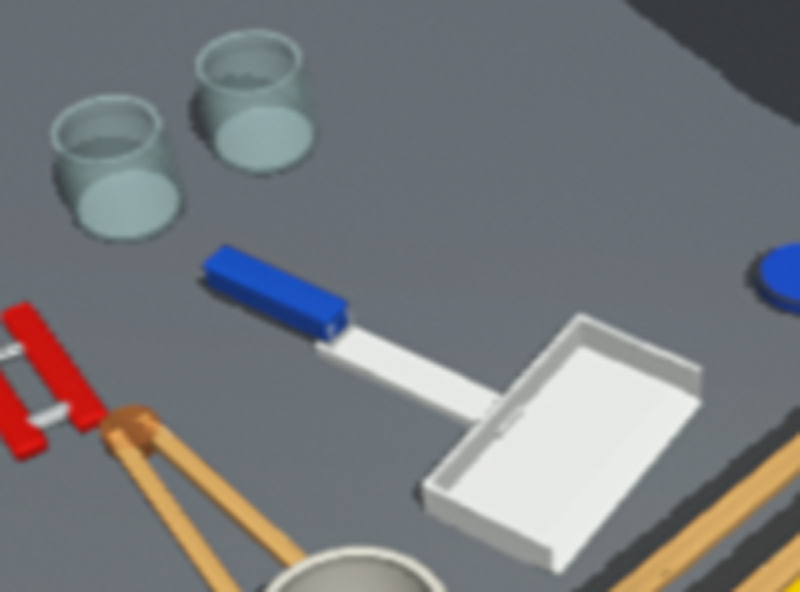

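Run:
```python
from h import *
np.set_printoptions(precision=4,suppress=True)
T=cam('top');S=cam('scene')
ts=lambda x,y:(130+x/4,140+y/3.4)
tc=lambda x,y:(260+x/3.33,140+y/3.33)
ss=lambda x,y:(260+x/4,180+y/3.3)
sc=lambda x,y:(120+x/4,110+y/3.7)
A=atz(T,ts(428,40),.092);B=atz(T,ts(430,560),.092)
print('front top corners (top)',A,B,np.linalg.norm(A-B))
A2=atz(S,ss(30,318),.092);B2=atz(S,ss(418,25),.092)
print('scene',A2,B2,np.linalg.norm(A2-B2), 'tri',tri((T,ts(428,40)),(S,ss(30,318))),tri((T,ts(430,560)),(S,ss(418,25))))
C=atz(T,ts(57,47),.092);D=atz(T,ts(40,566),.092); print('back',C,D)
C2=atz(S,ss(335,525),.092);D2=atz(S,ss(714,182),.092); print('back scene',C2,D2)
print('board top front edge scene',atz(S,ss(320,450),.055),atz(S,ss(598,213),.055))
print('board top back edge scene',atz(S,ss(610,222),.055))
for n,u in [('lidA',(345,244)),('lidB',(341,344))]: print(n,atz(T,ts(*u),.013))
for q in [(360,160),(370,190),(500,127),(507,157)]: print('handle',atz(T,tc(*q),.040))
for q in [(205,265),(225,245),(348,303),(330,323)]: print('handle sc',atz(S,sc(*q),.040))
for q in [(33,125),(161,97),(214,330)]: print('pan corner .031',atz(T,tc(*q),.031))
for q in [(33,140),(82,360)]: print('lip',atz(T,tc(*q),.0))
for q in [(425,488),(580,315),(700,368)]: print('pan sc',atz(S,sc(*q),.031))
for q in [(557,572),(702,402)]: print('lip sc',atz(S,sc(*q),.001))
print('jars top mouth',atz(T,tc(689,135),.08),atz(T,tc(684,300),.08))
print('jars top base',atz(T,tc(649,163),.0),atz(T,tc(644,316),.0))
print('jars sc mouth',atz(S,sc(249,68),.08),atz(S,sc(107,135),.08))
print('tri mouth',tri((T,tc(689,135)),(S,sc(107,135))),tri((T,tc(684,300)),(S,sc(249,68))))
```

```text
front top corners (top) [0.6604 0.1598 0.092 ] [0.3329 0.1457 0.092 ] 0.32779207837337654
scene [0.6653 0.1673 0.092 ] [0.3356 0.1505 0.092 ] 0.3300551954331132 tri [0.6623 0.1619 0.0828] [0.3322 0.1472 0.0868]
back [0.651  0.3613 0.092 ] [0.3245 0.3465 0.092 ]
back scene [0.6568 0.3625 0.092 ] [0.3285 0.3492 0.092 ]
board top front edge scene [0.61   0.3181 0.055 ] [0.3666 0.3106 0.055 ]
board top back edge scene [0.3679 0.3196 0.055 ]
lidA [0.5411 0.21   0.013 ]
lidB [0.4732 0.2091 0.013 ]
handle [ 0.5986 -0.1339  0.04  ]
handle [ 0.578  -0.1405  0.04  ]
handle [ 0.6239 -0.2292  0.04  ]
handle [ 0.6031 -0.2335  0.04  ]
handle sc [ 0.6269 -0.2238  0.04  ]
handle sc [ 0.6067 -0.2301  0.04  ]
handle sc [ 0.5841 -0.1347  0.04  ]
handle sc [ 0.6032 -0.1286  0.04  ]
pan corner .031 [0.6202 0.0886 0.031 ]
pan corner .031 [0.6421 0.0011 0.031 ]
pan corner .031 [ 0.4814 -0.0368  0.031 ]
lip [0.6173 0.0893 0.    ]
lip [0.4625 0.0512 0.    ]
pan sc [0.6447 0.008  0.031 ]
pan sc [ 0.4833 -0.0334  0.031 ]
pan sc [0.4627 0.0503 0.031 ]
lip sc [0.6196 0.0909 0.001 ]
lip sc [0.4643 0.0552 0.001 ]
jars top mouth [ 0.6108 -0.342   0.08  ] [ 0.5016 -0.3344  0.08  ]
jars top base [ 0.6109 -0.3437  0.    ] [ 0.5023 -0.3363  0.    ]
jars sc mouth [ 0.5087 -0.3243  0.08  ] [ 0.6163 -0.3317  0.08  ]
tri mouth [ 0.6122 -0.3444  0.0697] [ 0.5024 -0.3375  0.0686]
```

```bash
python3 -m pendant '[[[0.5,-0.22,0],-0.5,-1],[[1,-0.3,0],-0.0,-1],[[1,-0.43,0],0,-1],[[1,-0.43,0],0,-1],[[1,-0.43,0],0,-1],[[1,-0.43,0],0,-1],[[1,-0.43,0],0,-1],[[1,-0.43,0],0,-1],[[1,-0.43,0],0,-1],[[1,-0.43,0],0,-1],[[1,-0.43,0],0,-1],[[1,-0.43,0],0,-1]]'
python3 -m pendant '[[[1,-0.43,0],0,-1],[[1,-0.43,0],0,-1],[[1,-0.43,0],0,-1],[[1,-0.43,0],0,-1],[[1,-0.43,0],0,-1],[[1,-0.43,0],0,-1],[[1,-0.43,0],0,-1],[[1,-0.43,0],0,-1],[[1,-0.43,0],0,-1],[[0,0,0],-1,-1],[[0,0,0],-1,-1],[[0,0,0],-1,-1]]'
python3 -m pendant '[[[0,0,0],-1,-1],[[0,0,0],-1,-1],[[0,0,0],-1,-1],[[0,0,0],-1,-1],[[0,0,0],-1,-1],[[0,0,0],-1,-1],[[0,0,0],-1,-1],[[0,0,0],-1,-1],[[0,0,0],-1,-1],[[0,0,0],-1,-1],[[0,0,0],-1,-1]]'
cat >> h.py <<'E'
def tp():
    s=env.get_state();w,x,y,z=s['orientation']
    X=np.array([1-2*(y*y+z*z),2*(x*y+w*z)]);psi=np.degrees(np.arctan2(X[1],X[0]))
    return np.array(s['tcp_pos']),psi,s
def goto(x,y,z,psi):
    p,a,s=tp();d=np.array([x,y,z])-p;r=np.radians(a)
    print('tcp',p,'psi',a,'clk',s['clock'],'gap',s['finger_gap'],'F',s['wrist_force'],'q6',s['joint_pos'][5])
    print('rows of x,y,z (20mm) at present axes:',np.array([d[0]*np.cos(r)+d[1]*np.sin(r),d[0]*np.sin(r)-d[1]*np.cos(r),-d[2]])/.02,'turn/6deg',(a-psi)/6)
E
python3 - <<'E'
from h import *
np.set_printoptions(precision=4,suppress=True)
goto(.602,-.182,.12,103.8)
d=cam('wrist','w1')
for t in ['scoop_grip','scoop']:
  for r in env.boxes_of('wrist',t): print(t,r)
E
```

```text
clock: 3.1
tcp_pos: [0.3496, -0.3826, 0.2314]
orientation: [0.0, 0.985, 0.17, 0.0]
wrist_force: [0.3, -0.3, -0.5]
finger_gap: 0.0849
clock: 4.6
tcp_pos: [0.4927, -0.2497, 0.2313]
orientation: [0.0, 0.946, 0.324, -0.0]
wrist_force: [-0.6, -0.1, -0.5]
finger_gap: 0.085
clock: 5.98
tcp_pos: [0.4926, -0.2498, 0.2313]
orientation: [0.0, 0.617, 0.787, -0.0]
wrist_force: [-0.6, 0.1, 0.2]
finger_gap: 0.0853
tcp [ 0.4926 -0.2498  0.2313] psi 103.76058955854394 clk 5.975 gap 0.08531263759782781 F [-0.5816  0.1183  0.1956] q6 0.7159332899029587
rows of x,y,z (20mm) at present axes: [1.992  6.1207 5.5665] turn/6deg -0.006568406909342646
scoop_grip {'location': [396.9, 102.3], 'p': 0.84}
```

View pics/w1.png

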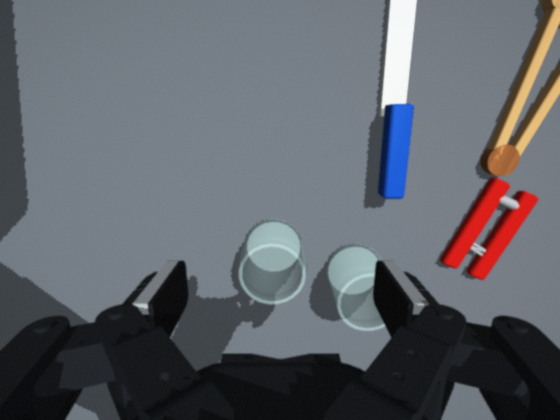

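```bash
python3 -m pendant '[[[0.33,1,0.5],0,-1],[[0.33,1,0.7],0,-1],[[0.33,1,0.7],0,-1],[[0.33,1,0.7],0,-1],[[0.33,1,0.7],0,-1],[[0.33,1,0.5],0,-1],[[0,0.1,0],0,-1],[[0,0,0],0,-1]]'
python3 - <<'E'
from h import *
np.set_printoptions(precision=4,suppress=True)
goto(.602,-.182,.12,103.8)
d=cam('wrist','w2')
for r in env.cut_out('wrist','scoop_grip'): 
    m=r['region'];print(r['p'],r['location'],m.sum())
hsv=cv2.cvtColor(d['color'],cv2.COLOR_BGR2HSV);m=cv2.inRange(hsv,(105,120,60),(128,255,255))
c=max(cv2.findContours(m,0,2)[0],key=cv2.contourArea);print(cv2.minAreaRect(c),cv2.approxPolyDP(c,3,True).reshape(-1,2))
E
```

```text
clock: 7.12
tcp_pos: [0.602, -0.1836, 0.1554]
orientation: [0.0, 0.619, 0.786, -0.0]
wrist_force: [0.1, -0.5, 0.0]
finger_gap: 0.0857
tcp [ 0.602  -0.1836  0.1554] psi 103.55802120797101 clk 7.125 gap 0.08565257472100783 F [ 0.0632 -0.5429  0.0012] q6 0.9107538339862731
rows of x,y,z (20mm) at present axes: [0.0796 0.0217 1.7707] turn/6deg -0.04032979867149796
0.95 [284.6, 122.5] 7707
((283.0, 203.0), (112.0, 28.0), 90.0) [[274 147]
 [269 151]
 [270 256]
 [293 259]
 [297 152]
 [291 147]]
```

View pics/w2.png

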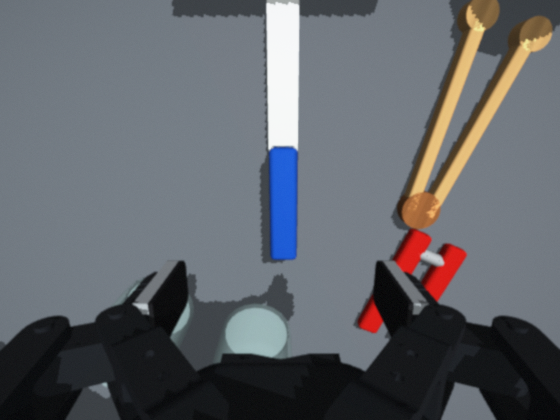

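Run:
```python
from h import *
np.set_printoptions(precision=4,suppress=True)
W=cam('wrist');T=cam('top')
P={}
for q in [(270,150),(298,150),(272,257),(296,257)]: print(q,atz(W,q,.040)); 
tc=lambda x,y:(260+x/3.33,140+y/3.33)
print('tri front L',tri((W,(270,150)),(T,tc(370,190))),'front R',tri((W,(298,150)),(T,tc(360,160))))
print('tri back L',tri((W,(272,257)),(T,tc(507,157))),'R',tri((W,(296,257)),(T,tc(500,127))))
f=(atz(W,(270,150),.04)+atz(W,(298,150),.04))/2;b=(atz(W,(272,257),.04)+atz(W,(296,257),.04))/2
print('mid',(f+b)/2,'len',np.linalg.norm(f-b),'yaw',np.degrees(np.arctan2(*(f-b)[[1,0]])))
m=(f+b)/2
goto(m[0],m[1],.008,103.8)
```

```text
(270, 150) [ 0.5827 -0.1404  0.04  ]
(298, 150) [ 0.6048 -0.135   0.04  ]
(272, 257) [ 0.6058 -0.2319  0.04  ]
(296, 257) [ 0.6267 -0.2269  0.04  ]
tri front L [ 0.5823 -0.1429  0.022 ] front R [ 0.6066 -0.1383  0.0092]
tri back L [ 0.6064 -0.237   0.0278] R [ 0.629  -0.234   0.0226]
mid [ 0.605  -0.1836  0.04  ] len 0.09441391548399136 yaw 103.74099616666328
tcp [ 0.6015 -0.1842  0.156 ] psi 103.49565302085979 clk 7.325 gap 0.08573106552024316 F [-0.6316  0.6249 -1.1621] q6 0.9106826439020888
rows of x,y,z (20mm) at present axes: [-0.0094  0.1762  7.4001] turn/6deg -0.05072449652336767
```

```bash
python3 -m pendant '[[[0,0.17,0.8],-0.05,-1],[[0,0,1],0,-1],[[0,0,1],0,-1],[[0,0,1],0,-1],[[0,0,1],0,-1],[[0,0,1],0,-1],[[0,0,0.9],0,-1],[[0,0,0.6],0,-1],[[0,0,0],0,-1]]'
python3 - <<'E'
from h import *
np.set_printoptions(precision=4,suppress=True)
goto(.605,-.1836,.009,103.7)
E
```

```text
clock: 8.45
tcp_pos: [0.6042, -0.1825, 0.008]
orientation: [-0.001, 0.617, 0.787, -0.0]
wrist_force: [-0.0, -0.7, 0.1]
finger_gap: 0.0852
tcp [ 0.6042 -0.1825  0.008 ] psi 103.84491342032565 clk 8.45 gap 0.08523414287802393 F [-0.0485 -0.6536  0.0698] q6 0.9087202710063031
rows of x,y,z (20mm) at present axes: [-0.063   0.0276 -0.0476] turn/6deg 0.02415223672094176
```

```bash
python3 -m pendant '[[[0,0,0],0,0],[[0,0,0],0,0.5],[[0,0,0],0,1],[[0,0,0],0,1],[[0,0,0],0,1],[[0,0,0],0,1]]' 60
python3 -m pendant '[[[0,0,0],0,1],[[0,0,0],0,1]]' 110
python3 - <<'E'
from h import *
np.set_printoptions(precision=4,suppress=True)
goto(.605,-.1836,.009,103.7)
d=cam('wrist','w3');cam('scene','s3')
E
```

```text
clock: 9.2
tcp_pos: [0.6054, -0.183, 0.01]
orientation: [0.001, 0.617, 0.787, 0.0]
wrist_force: [-1.7, 0.8, 6.8]
finger_gap: 0.023
clock: 9.45
tcp_pos: [0.6055, -0.183, 0.0101]
orientation: [0.001, 0.617, 0.787, 0.0]
wrist_force: [-0.9, -0.1, 6.2]
finger_gap: 0.0224
tcp [ 0.6055 -0.183   0.0101] psi 103.85049653843724 clk 9.45 gap 0.022369205533668696 F [-0.9369 -0.1433  6.189 ] q6 0.9086812666636908
rows of x,y,z (20mm) at present axes: [-0.0222 -0.0295  0.0555] turn/6deg 0.025082756406206386
```

View pics/w3.png

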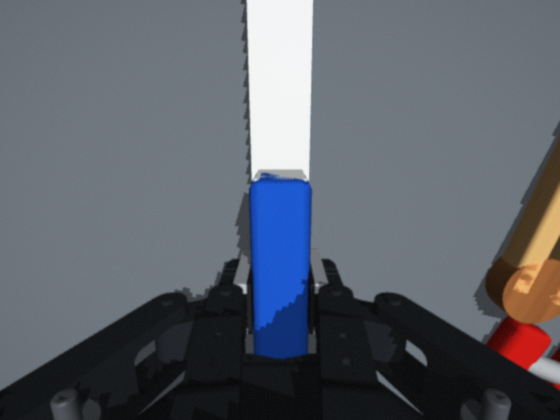

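View pics/s3.png

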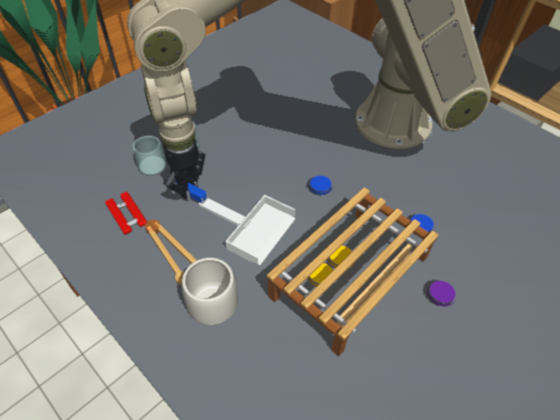

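```bash
python3 -m pendant '[[[0,-0.2,-0.05],0.2,1],[[0,-0.5,0],0.4,1],[[0,-0.6,0],0.5,1],[[0,-0.7,0],0.5,1],[[0,-0.7,0],0.28,1],[[0,-0.6,0],0,1],[[0,-0.4,0],0,1],[[0,-0.1,0],0,1],[[0,0,0],0,1]]'
python3 - <<'E'
from h import *
np.set_printoptions(precision=4,suppress=True)
goto(.529,-.183,.009,92.6)
S=cam('scene','s4');T=cam('top','t4')
p,a,s=tp();r=np.radians(92.6)
E
```

```text
clock: 10.68
tcp_pos: [0.5293, -0.1919, 0.0102]
orientation: [-0.0, 0.691, 0.723, -0.0]
wrist_force: [-0.9, -0.4, 0.9]
finger_gap: 0.0226
tcp [ 0.5293 -0.1919  0.0102] psi 92.58249911574539 clk 10.675 gap 0.02258734084775094 F [-0.943  -0.4353  0.9063] q6 1.0356287314967467
rows of x,y,z (20mm) at present axes: [0.4433 0.0066 0.0594] turn/6deg -0.002916814042433676
```

View pics/t4.png

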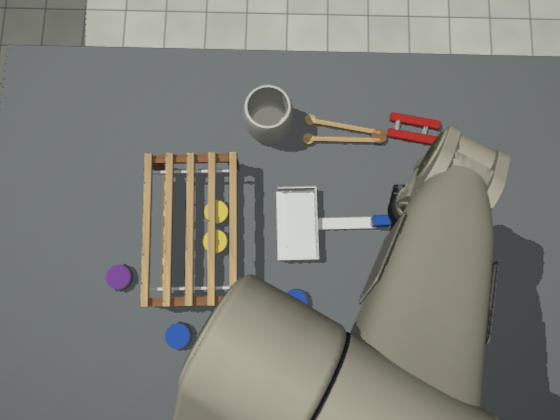

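```bash
python3 -m pendant '[[[0.2,0,0.05],0,1],[[0.5,0,0],0,1],[[0.7,0,0],0,1],[[0.8,0,0],0,1],[[0.8,0,0],0,1],[[0.8,0,0],0,1],[[0.6,0,0],0,1],[[0.4,0,0],0,1],[[0.3,0,0],0,1],[[0.3,0,0],0,1],[[0.3,0,0],0,1],[[0.3,0,0],0,1]]'
python3 - <<'E'
from h import *
np.set_printoptions(precision=4,suppress=True)
goto(.518,.048,.009,92.6)
S=cam('scene','s5');T=cam('top','t5')
for n in ('s5','t5'):
    a=cv2.imread(f'pics/{n}.png'); a=a[170:370,190:460] if n=='s5' else a[140:320,130:400]
    cv2.imwrite(f'pics/{n}c.png',cv2.resize(a,None,fx=2.9,fy=2.9,interpolation=cv2.INTER_CUBIC))
E
```

```text
clock: 12.28
tcp_pos: [0.5253, -0.0721, 0.0101]
orientation: [0.001, 0.691, 0.723, 0.0]
wrist_force: [-1.1, -3.9, 5.9]
finger_gap: 0.0225
tcp [ 0.5253 -0.0721  0.0101] psi 92.57892375123375 clk 12.275 gap 0.022525472143246125 F [-1.1049 -3.9443  5.9174] q6 1.238711307502998
rows of x,y,z (20mm) at present axes: [ 6.0134 -0.097   0.0569] turn/6deg -0.0035127081277082084
```

View pics/t5c.png

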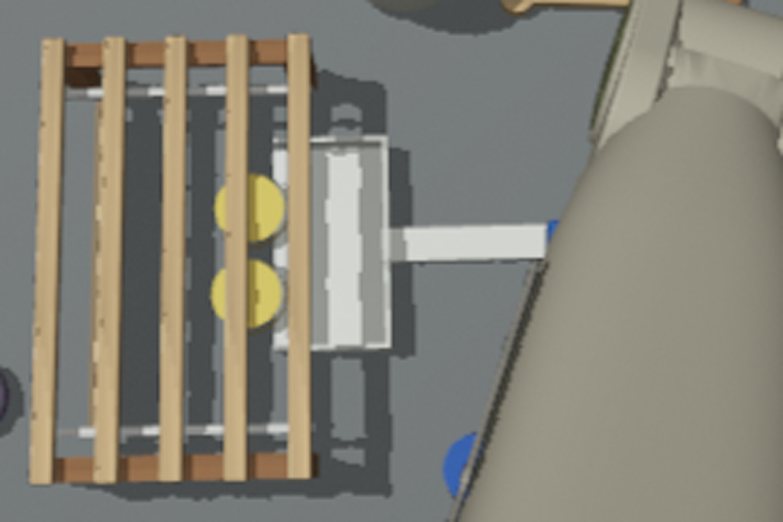

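View pics/s5c.png

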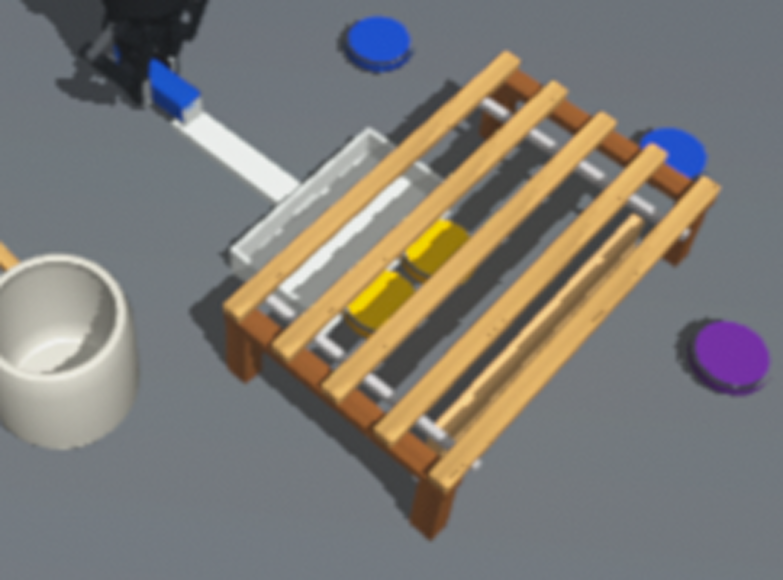

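```bash
python3 -m pendant '[[[0.3,0,0],0,1],[[0.3,0,0],0,1],[[0.3,0,0],0,1],[[0.3,0,0],0,1],[[0.3,0,0],0,1],[[0.3,0,0],0,1],[[0.3,0,0],0,1],[[0.2,0,0],0,1]]'
python3 -m pendant '[[[0.2,0,0],0,1],[[0.2,0,0],0,1],[[0.2,0,0],0,1],[[0.2,0,0],0,1]]'
python3 -m pendant '[[[0.2,0,0],0,1],[[0.2,0,0],0,1],[[0.2,0,0],0,1],[[0.2,0,0],0,1]]'
```

```text
clock: 13.38
tcp_pos: [0.5232, -0.0261, 0.0101]
orientation: [0.001, 0.691, 0.723, -0.0]
wrist_force: [-0.5, -4.5, 6.5]
finger_gap: 0.0227
clock: 13.88
tcp_pos: [0.5225, -0.0103, 0.0101]
orientation: [0.001, 0.691, 0.723, -0.0]
wrist_force: [0.2, -4.6, 6.4]
finger_gap: 0.0223
clock: 14.38
tcp_pos: [0.5218, 0.0056, 0.0102]
orientation: [0.001, 0.691, 0.723, -0.0]
wrist_force: [-0.3, -5.6, 6.3]
finger_gap: 0.023
```

```bash
python3 -m pendant '[[[0.15,0,0],0,1],[[0.15,0,0],0,1],[[0.15,0,0],0,1],[[0.15,0,0],0,1]]'
python3 -m pendant '[[[0.15,0,0],0,1],[[0.15,0,0],0,1],[[0.15,0,0],0,1]]'
python3 - <<'E'
from h import *
np.set_printoptions(precision=4,suppress=True)
goto(.518,.048,.009,92.6)
S=cam('scene','s6');T=cam('top','t6')
for n in ('s6','t6'):
    a=cv2.imread(f'pics/{n}.png'); a=a[170:370,190:460] if n[0]=='s' else a[140:320,130:400]
    cv2.imwrite(f'pics/{n}c.png',cv2.resize(a,None,fx=2.9,fy=2.9,interpolation=cv2.INTER_CUBIC))
E
```

```text
clock: 14.88
tcp_pos: [0.5211, 0.0177, 0.0101]
orientation: [0.001, 0.691, 0.723, -0.0]
wrist_force: [-0.5, -4.9, 7.2]
finger_gap: 0.0225
clock: 15.25
tcp_pos: [0.5207, 0.0266, 0.0101]
orientation: [0.001, 0.691, 0.723, -0.0]
wrist_force: [0.5, -5.5, 7.0]
finger_gap: 0.0226
tcp [0.5207 0.0266 0.0101] psi 92.56882602456591 clk 15.25 gap 0.022585374115399074 F [ 0.4838 -5.5396  7.0432] q6 1.4240618287116367
rows of x,y,z (20mm) at present axes: [ 1.0767 -0.0882  0.0566] turn/6deg -0.0051956625723477146
```

View pics/t6c.png

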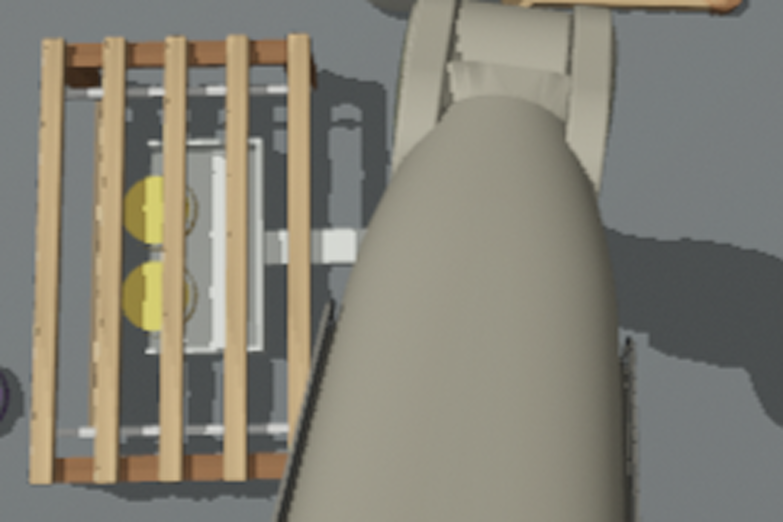

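View pics/s6c.png

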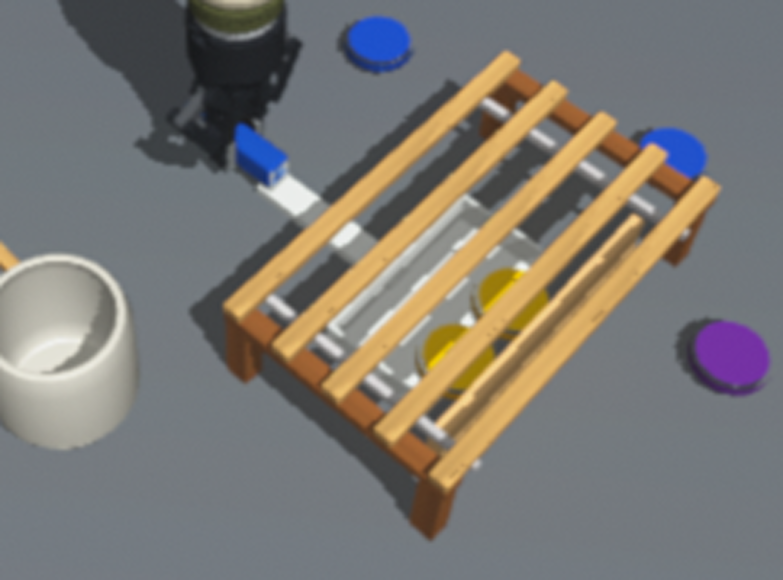

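```bash
python3 -m pendant '[[[0.12,0,0],0,1],[[0.12,0,0],0,1],[[0.12,0,0],0,1],[[0.12,0,0],0,1]]'
python3 -m pendant '[[[0.1,0,0],0,1],[[0.1,0,0],0,1]]'
python3 -m pendant '[[[0.08,0,0],0,1],[[0.08,0,0],0,1]]'
```

```text
clock: 15.85
tcp_pos: [0.5203, 0.0361, 0.0101]
orientation: [0.001, 0.691, 0.723, -0.0]
wrist_force: [0.2, -5.9, 6.9]
finger_gap: 0.0221
clock: 16.1
tcp_pos: [0.5201, 0.0401, 0.0101]
orientation: [0.001, 0.691, 0.723, -0.0]
wrist_force: [0.6, -5.5, 7.6]
finger_gap: 0.0225
clock: 16.35
tcp_pos: [0.5199, 0.0434, 0.0102]
orientation: [0.001, 0.691, 0.723, -0.0]
wrist_force: [0.8, -5.6, 7.6]
finger_gap: 0.0225
```

```bash
python3 -m pendant '[[[0.08,0,0],0,1],[[0.08,0,0],0,1]]'
```

```text
clock: 16.6
tcp_pos: [0.5198, 0.0465, 0.0102]
orientation: [0.001, 0.691, 0.723, -0.0]
wrist_force: [0.3, -5.5, 6.1]
finger_gap: 0.0226
```

```bash
python3 -m pendant '[[[0.08,0,0],0,1],[[0.08,0,0],0,1]]'
```

```text
clock: 16.85
tcp_pos: [0.5196, 0.0498, 0.0102]
orientation: [0.001, 0.691, 0.723, -0.0]
wrist_force: [0.3, -4.7, 7.0]
finger_gap: 0.0223
```

```bash
python3 -m pendant '[[[0.08,0,0],0,1],[[0.06,0,0],0,1]]'
```

```text
clock: 17.1
tcp_pos: [0.5194, 0.0502, 0.0101]
orientation: [0.003, 0.692, 0.722, -0.002]
wrist_force: [-0.8, -16.6, 6.9]
finger_gap: 0.0224
```

Run:
```python
from h import *
S=cam('scene','s7');T=cam('top','t7')
for n in ('s7','t7'):
    a=cv2.imread(f'pics/{n}.png'); a=a[220:340,300:460] if n[0]=='s' else a[140:320,130:260]
    cv2.imwrite(f'pics/{n}c.png',cv2.resize(a,None,fx=5 if n[0]=='s' else 3.3,fy=5 if n[0]=='s' else 3.3,interpolation=cv2.INTER_CUBIC))
```

```text
(no output)
```

View pics/s7c.png

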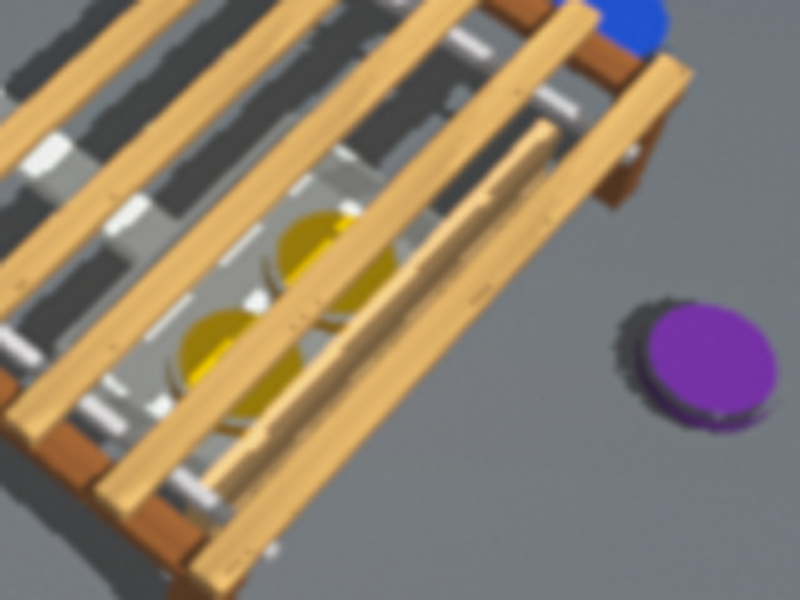

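View pics/t7c.png

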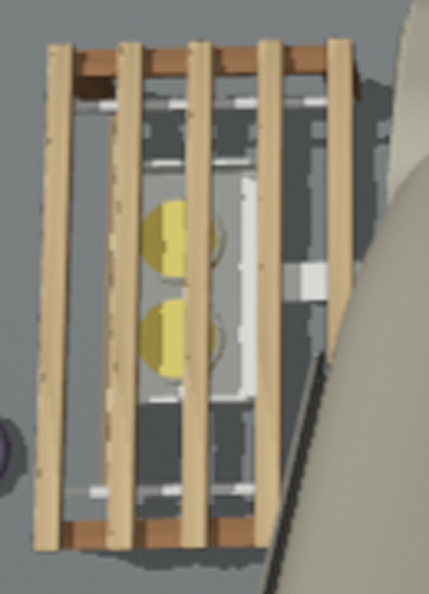

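```bash
python3 -m pendant '[[[0.03,0,0],0,1],[[0,0,0],0,1]]'
python3 -m pendant '[[[-0.06,0,0],0,1],[[-0.12,0,0],0,1],[[-0.2,0,0],0,1],[[-0.3,0,0],0,1],[[-0.4,0,0],0,1],[[-0.5,0,0],0,1],[[-0.6,0,0],0,1],[[-0.7,0,0],0,1],[[-0.8,0,0],0,1],[[-0.8,0,0],0,1],[[0,0,0],0,1]]'
python3 - <<'E'
from h import *
S=cam('scene','s8')
a=cv2.imread('pics/s8.png')[170:340,220:440]
cv2.imwrite('pics/s8c.png',cv2.resize(a,None,fx=3.5,fy=3.5,interpolation=cv2.INTER_CUBIC))
E
```

```text
clock: 17.45
tcp_pos: [0.5194, 0.0502, 0.0101]
orientation: [0.003, 0.692, 0.722, -0.002]
wrist_force: [-0.6, -16.1, 8.3]
finger_gap: 0.0221
clock: 18.82
tcp_pos: [0.5231, -0.0356, 0.01]
orientation: [0.0, 0.691, 0.723, 0.001]
wrist_force: [-0.7, -1.0, 8.7]
finger_gap: 0.0225
```

View pics/s8c.png

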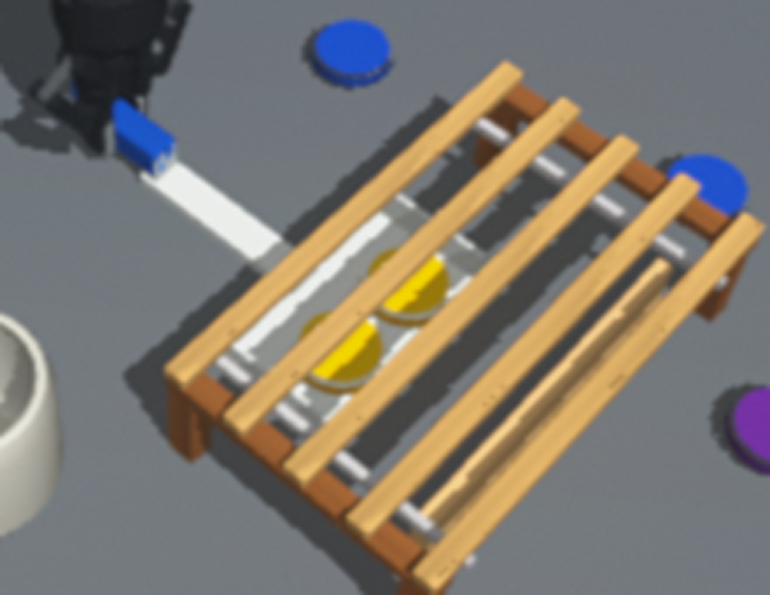

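```bash
python3 -m pendant '[[[-0.1,0,0],0,1],[[-0.25,0,0],0,1],[[-0.4,0,0],0,1],[[-0.55,0,0],0,1],[[-0.7,0,0],0,1],[[-0.8,0,0],0,1],[[-0.8,0,0],0,1],[[-0.8,0,0],0,1],[[-0.8,0,0],0,1],[[0,0,0],0,1]]'
python3 - <<'E'
from h import *
np.set_printoptions(precision=4,suppress=True)
goto(.524,-.15,.13,92.6)
S=cam('scene','s9');T=cam('top','t9');W=cam('wrist','w9')
a=cv2.imread('pics/s9.png')[120:300,150:390]
cv2.imwrite('pics/s9c.png',cv2.resize(a,None,fx=3.3,fy=3.3,interpolation=cv2.INTER_CUBIC))
a=cv2.imread('pics/t9.png')[140:320,180:400]
cv2.imwrite('pics/t9c.png',cv2.resize(a,None,fx=3.3,fy=3.3,interpolation=cv2.INTER_CUBIC))
E
```

```text
clock: 20.12
tcp_pos: [0.5279, -0.1395, 0.01]
orientation: [0.0, 0.691, 0.723, 0.001]
wrist_force: [-0.7, -1.0, 8.7]
finger_gap: 0.022
tcp [ 0.5279 -0.1395  0.01  ] psi 92.57455838062164 clk 20.125 gap 0.022016243117982535 F [-0.7174 -1.0053  8.7047] q6 1.1198372482513748
rows of x,y,z (20mm) at present axes: [-0.5171 -0.2208 -5.9988] turn/6deg -0.00424026989639259
```

View pics/s9c.png

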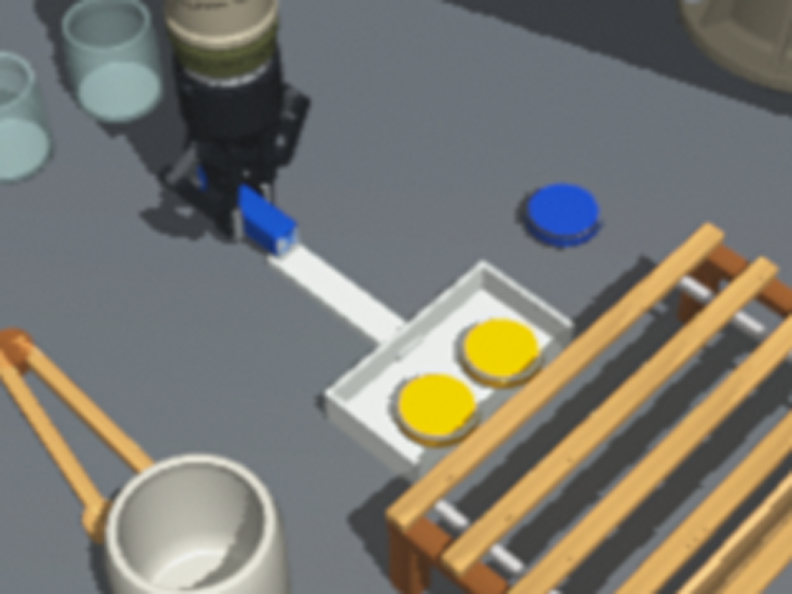

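View pics/w9.png

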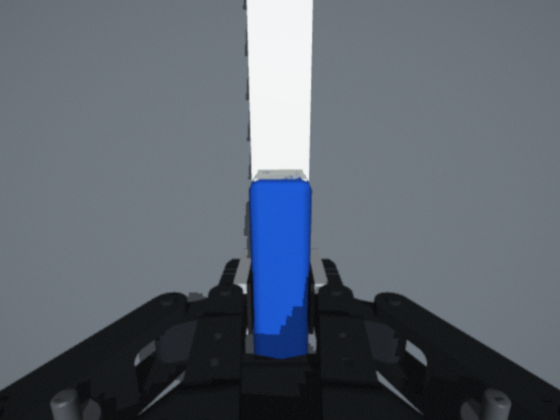

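View pics/t9c.png

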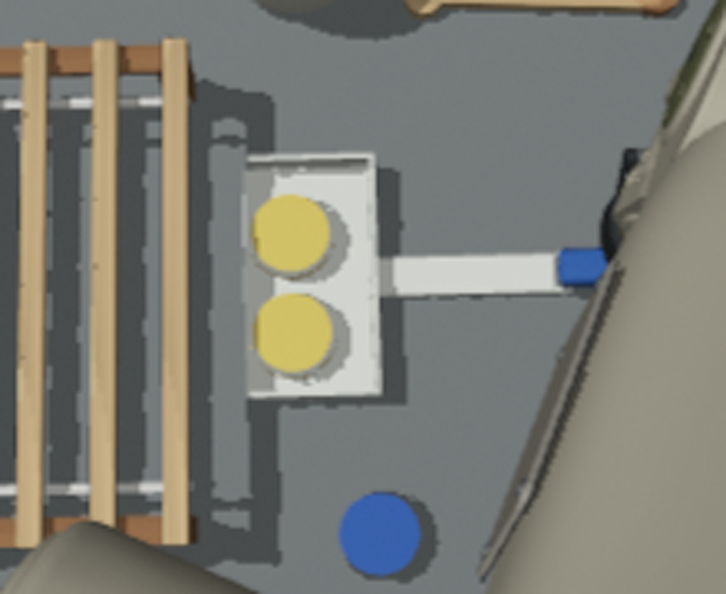

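```bash
python3 -m pendant '[[[0,0,-0.2],0,1],[[0,0,-0.4],0,1],[[0,0,-0.5],0,1],[[0,0,-0.3],0,1],[[0,0,-0.1],0,1],[[0,0,0],0,1]]'
python3 - <<'E'
from h import *
np.set_printoptions(precision=4,suppress=True)
goto(.524,-.15,.13,92.6)
print(env.get_state()['ft_torque'])
S=cam('scene','s10');W=cam('wrist','w10')
a=cv2.imread('pics/s10.png')[120:300,150:390]
cv2.imwrite('pics/s10c.png',cv2.resize(a,None,fx=3.3,fy=3.3,interpolation=cv2.INTER_CUBIC))
# jar from w1 via hand-eye
def Tm(p,psi):
    r=np.radians(psi);M=np.eye(4);M[:3,0]=[np.cos(r),np.sin(r),0];M[:3,1]=[np.sin(r),-np.cos(r),0];M[:3,2]=[0,0,-1];M[:3,3]=p;return M
p,a_,s=tp()
C=np.array(W['view'])@Tm(p,a_)   # tool->cam
d1={'mtx':W['mtx'],'view':C@np.linalg.inv(Tm([.4926,-.2498,.2313],103.76))}
print('mouth near/far',atz(d1,(272,273),.08),atz(d1,(364,301),.08))
print('base',atz(d1,(273,246),.0),atz(d1,(355,272),.0))
T=cam('top')
tc=lambda x,y:(260+x/3.33,140+y/3.33)
print('tri mouth',tri((d1,(272,273)),(S,(120+249/4,110+68/3.7))),tri((d1,(364,301)),(S,(120+107/4,110+135/3.7))))
E
```

```text
clock: 21.02
tcp_pos: [0.5275, -0.14, 0.0394]
orientation: [0.0, 0.691, 0.723, 0.0]
wrist_force: [-0.5, 0.2, -1.8]
finger_gap: 0.0228
tcp [ 0.5275 -0.14    0.0394] psi 92.56269875782114 clk 21.025 gap 0.022788262299571992 F [-0.5284  0.2382 -1.8117] q6 1.1195041344324235
rows of x,y,z (20mm) at present axes: [-0.4905 -0.1949 -4.5277] turn/6deg -0.006216873696475981
[-0.3083 -0.0146  0.0391]
mouth near/far [ 0.5038 -0.331   0.08  ] [ 0.6062 -0.3396  0.08  ]
base [ 0.5038 -0.3342  0.    ] [ 0.6168 -0.3442  0.    ]
tri mouth [ 0.504  -0.3343  0.0715] [ 0.6109 -0.345   0.0682]
```

View pics/s10c.png

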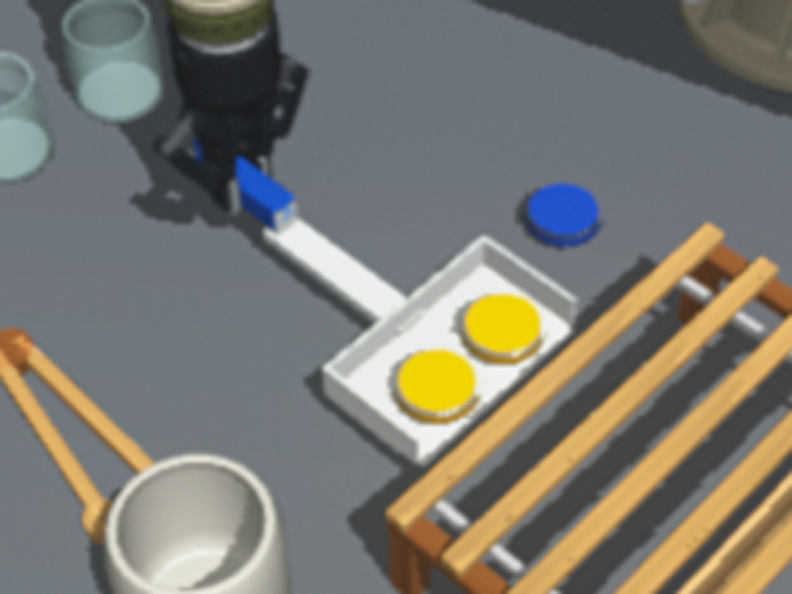

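View pics/w10.png

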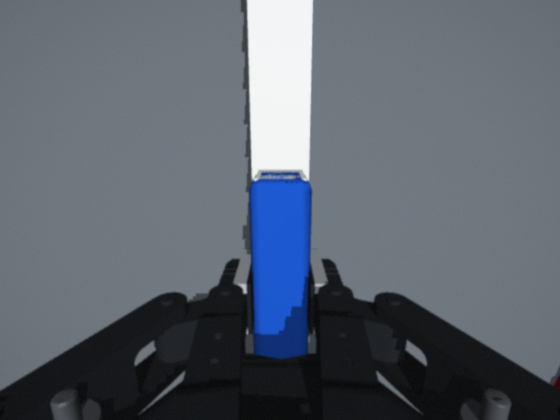

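```bash
python3 -m pendant '[[[0,0,-0.2],0,1],[[0,0,-0.5],0,1],[[0,0,-0.7],0,1],[[0,0,-0.8],0,1],[[0,0,-0.8],0,1],[[0,0,-0.7],0,1],[[0,0,-0.5],0,1],[[0,0,-0.3],0,1],[[-0.08,-0.06,0],0,1],[[-0.16,-0.12,0],0,1],[[-0.26,-0.2,0],0,1],[[-0.36,-0.28,0],0,1]]'
python3 -m pendant '[[[-0.46,-0.36,0],0,1],[[-0.56,-0.44,0],0,1],[[-0.66,-0.5,0],0,1],[[-0.7,-0.55,0],0,1],[[-0.7,-0.55,0],0,1],[[-0.6,-0.5,0],0,1],[[-0.3,-0.3,0],0,1],[[0,-0.1,0],0,1],[[0,0,0],0.15,1],[[0,0,0],0.3,1],[[0,0,0],0.45,1],[[0,0,0],0.6,1]]'
python3 - <<'E'
from h import *
np.set_printoptions(precision=4,suppress=True)
goto(.3947,-.325,.13,-4.5)
S=cam('scene','s11')
E
```

```text
clock: 22.68
tcp_pos: [0.5144, -0.1581, 0.1289]
orientation: [-0.0, 0.691, 0.723, -0.0]
wrist_force: [0.2, 0.5, -2.1]
finger_gap: 0.0225
clock: 24.18
tcp_pos: [0.4529, -0.2398, 0.1293]
orientation: [0.0, 0.746, 0.665, -0.0]
wrist_force: [-0.5, -0.3, -0.9]
finger_gap: 0.0225
tcp [ 0.4529 -0.2398  0.1293] psi 83.43912925132524 clk 24.175 gap 0.02246217570609594 F [-0.5208 -0.2688 -0.8631] q6 1.0416109399533497
rows of x,y,z (20mm) at present axes: [-4.565 -2.403 -0.037] turn/6deg 14.65652154188754
```

View pics/s11.png

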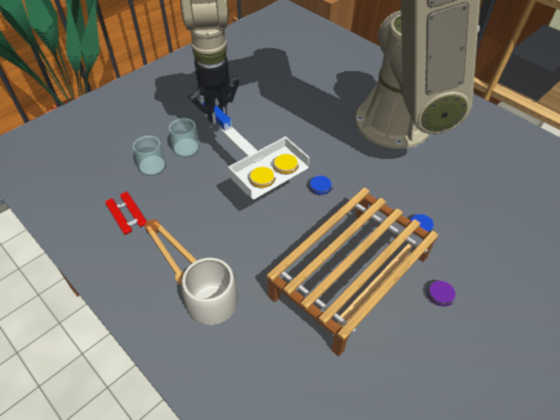

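```bash
python3 -m pendant '[[[0,0,0],0.3,1],[[0,0,0],0.5,1],[[0,0,0],0.7,1],[[0,0,0],0.8,1],[[0,0,0],0.8,1],[[0,0,0],0.8,1],[[0,0,0],0.8,1],[[0,0,0],0.8,1],[[0,0,0],0.8,1],[[0,0,0],0.8,1],[[0,0,0],0.8,1],[[0,0,0],0.8,1]]'
python3 -m pendant '[[[0,0,0],0.8,1],[[0,0,0],0.8,1],[[0,0,0],0.8,1],[[0,0,0],0.8,1],[[0,0,0],0.8,1],[[0,0,0],0.7,1],[[0,0,0],0.55,1],[[0,0,0],0.4,1],[[0,0,0],0.2,1],[[0,0,0],0.1,1],[[0,0,0],0,1]]'
python3 - <<'E'
from h import *
np.set_printoptions(precision=4,suppress=True)
goto(.3947,-.325,.13,-4.5)
S=cam('scene','s12')
E
```

```text
clock: 25.72
tcp_pos: [0.4525, -0.2399, 0.1291]
orientation: [-0.0, 0.963, 0.269, -0.0]
wrist_force: [-0.0, 0.5, -1.2]
finger_gap: 0.022
clock: 27.1
tcp_pos: [0.4526, -0.2401, 0.1292]
orientation: [-0.0, 0.999, -0.038, -0.0]
wrist_force: [0.6, 0.1, -2.2]
finger_gap: 0.0221
tcp [ 0.4526 -0.2401  0.1292] psi -4.320231202469358 clk 27.1 gap 0.02212136747942965 F [ 0.5706  0.0997 -2.2126] q6 2.572425227165666
rows of x,y,z (20mm) at present axes: [-2.565   4.4511 -0.0375] turn/6deg 0.029961466255106945
```

View pics/s12.png

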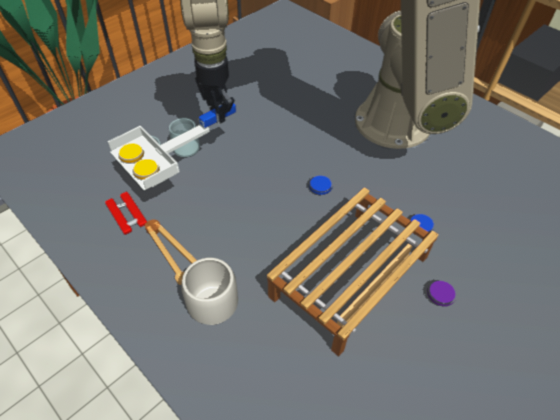

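```bash
python3 -m pendant '[[[-0.08,0.14,0],0.03,1],[[-0.17,0.3,0],0,1],[[-0.26,0.45,0],0,1],[[-0.34,0.58,0],0,1],[[-0.38,0.66,0],0,1],[[-0.38,0.66,0],0,1],[[-0.34,0.6,0],0,1],[[-0.28,0.46,0],0,1],[[-0.2,0.34,0],0,1],[[-0.11,0.2,0],0,1],[[-0.03,0.06,0],0,1],[[0,0,0],0,1]]'
python3 - <<'E'
from h import *
np.set_printoptions(precision=4,suppress=True)
goto(.3947,-.325,.09,-4.5)
S=cam('scene','s13');T=cam('top','t13');W=cam('wrist','w13')
a=cv2.imread('pics/s13.png')[80:230,80:280]
cv2.imwrite('pics/s13c.png',cv2.resize(a,None,fx=4,fy=4,interpolation=cv2.INTER_CUBIC))
a=cv2.imread('pics/t13.png')[140:280,360:560]
cv2.imwrite('pics/t13c.png',cv2.resize(a,None,fx=4,fy=4,interpolation=cv2.INTER_CUBIC))
E
```

```text
clock: 28.65
tcp_pos: [0.3945, -0.3247, 0.1293]
orientation: [-0.0, 0.999, -0.039, 0.0]
wrist_force: [0.7, 0.4, -2.9]
finger_gap: 0.023
tcp [ 0.3945 -0.3247  0.1293] psi -4.495312416954335 clk 28.65 gap 0.023004520210463005 F [ 0.7299  0.4324 -2.9447] q6 2.3740621665306856
rows of x,y,z (20mm) at present axes: [0.0129 0.013  1.9651] turn/6deg 0.0007812638409441242
```

View pics/s13c.png

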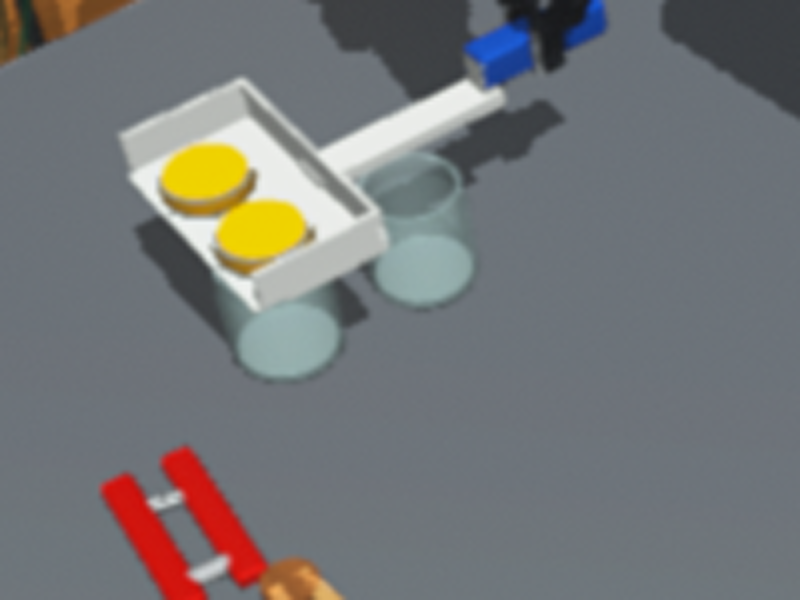

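View pics/t13c.png

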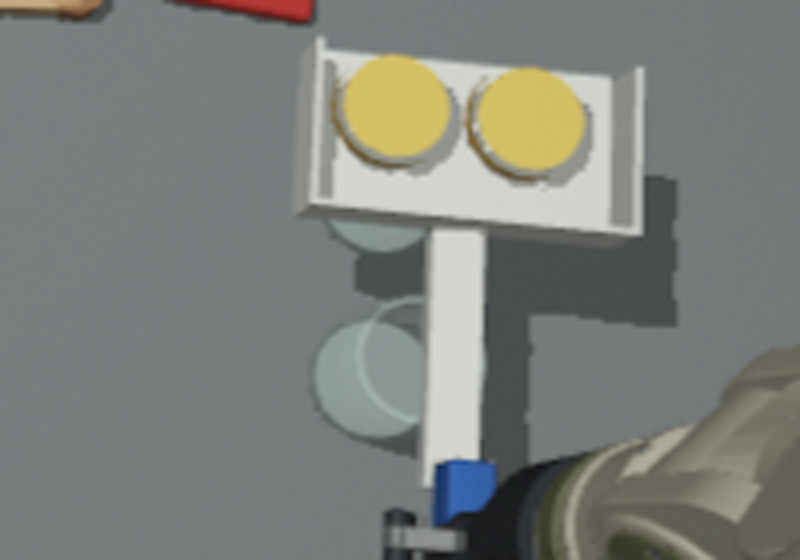

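View pics/w13.png

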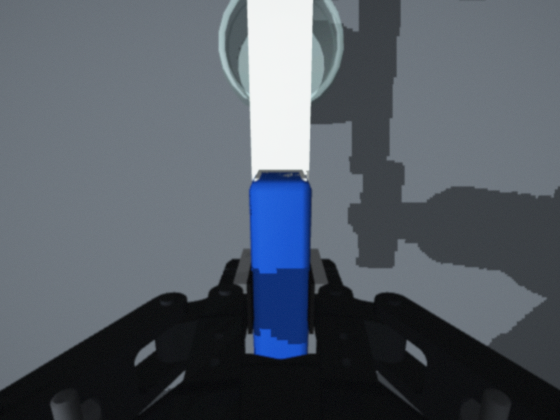

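```bash
cat > lid.py <<'E'
from h import *
np.set_printoptions(precision=4,suppress=True)
def rel(pic,name,zb):
    d=cam(name) if pic is None else cam(name); img=d['color'] if pic is None else cv2.imread(pic)
    p,a,s=tp();r=np.radians(a);X=np.array([np.cos(r),np.sin(r)]);Y=np.array([-X[1],X[0]])
    hsv=cv2.cvtColor(img,cv2.COLOR_BGR2HSV);m=cv2.inRange(hsv,(22,110,120),(35,255,255))
    cs=[c for c in cv2.findContours(m,0,1)[0] if cv2.contourArea(c)>100]
    for c in cs:
        # rim polygon on plane z=zb+.020
        pts=np.array([atz(d,q[0],zb+.0195)[:2] for q in c])-p[:2]
        sx=pts@X-.218; sy=pts@Y
        print(name,'lid scoop-x min/max',sx.min()*1e3,sx.max()*1e3,'y',sy.min()*1e3,sy.max()*1e3)
    for nm,q in [('lip L',(.046,.081,.001)),('lip R',(.046,-.081,.001)),('backL',(-.045,.083,.031)),('backR',(-.045,-.083,.031))]:
        w=p[:2]+X*(.218+q[0])+Y*q[1]; print(nm,'expected px',proj(d,[w[0],w[1],zb+q[2]]))
if __name__=='__main__':
    z=tp()[0][2]-.0095
    rel(None,'top',z);rel(None,'scene',z)
E
python3 lid.py
```

```text
top lid scoop-x min/max -14.483145797393293 37.549536032879274 y -56.2634338532802 -4.787690584799622
top lid scoop-x min/max -15.016413906820125 37.074554435543114 y 13.437004673849168 65.04482827820888
lip L expected px [436.3255 150.4648]
lip R expected px [513.239 157.968]
backL expected px [437.7474 188.8614]
backR expected px [520.1696 197.0254]
scene lid scoop-x min/max -13.336220427267481 38.586955066272324 y 11.529866595732372 67.76062792590585
scene lid scoop-x min/max -11.32424015438152 40.11327147150603 y -54.28151473829994 2.0358126131021885
lip L expected px [142.7603 157.5092]
lip R expected px [110.626  122.8988]
backL expected px [173.8033 132.068 ]
backR expected px [139.2353  98.6665]
```

```bash
python3 -m pendant '[[[-0.1,0,0],0,1],[[-0.2,0,0],0,1],[[-0.3,0,0],0,1],[[-0.4,0,0],0,1],[[-0.5,0,0],0,1],[[-0.6,0,0],0,1],[[-0.75,0,0],0,1],[[-0.9,0,0],0,1],[[-1,0,0],0,1],[[1,0,0],0,1],[[0.9,0,0],0,1],[[0.8,0,0],0,1]]'
python3 -m pendant '[[[0.7,0,0],0,1],[[0.55,0,0],0,1],[[0.4,0,0],0,1],[[0.25,0,0],0,1],[[0.1,0,0],0,1],[[0.04,0,0],0,1],[[0,0,0],0,1]]'
python3 lid.py | grep lid; python3 -c "
from h import *
goto(.3947,-.325,.09,-4.5)"
```

```text
clock: 30.4
tcp_pos: [0.355, -0.3221, 0.1294]
orientation: [0.0, 0.999, -0.039, 0.0]
wrist_force: [-0.0, 0.5, -2.0]
finger_gap: 0.0227
clock: 31.28
tcp_pos: [0.394, -0.3249, 0.1294]
orientation: [0.0, 0.999, -0.04, -0.0]
wrist_force: [-0.4, 0.4, -1.9]
finger_gap: 0.0227
top lid scoop-x min/max -24.45454998558602 27.394582107529985 y -56.15299764847635 -4.754541248847403
top lid scoop-x min/max -24.84656101824692 27.06156278393418 y 13.495536982415464 63.42876235702427
scene lid scoop-x min/max -22.242346956125843 29.944299828768727 y 8.647679152706065 66.69635799505546
scene lid scoop-x min/max -22.36220317609469 29.451053992580885 y -55.91349335610873 0.5405698657093057
tcp [ 0.39392756 -0.32486437  0.1293396 ] psi -4.531916499284364 clk 31.375 gap 0.022463752065954898 F [-0.78424288 -0.13952808 -2.25963838] q6 2.373801896533118
rows of x,y,z (20mm) at present axes: [0.03903686 0.00370858 1.96697979] turn/6deg -0.005319416547393985
```

Run:
```python
from h import *
np.set_printoptions(precision=4,suppress=True)
W=cam('wrist','w14');p,a,s=tp();r=np.radians(a)
for uv in [(282,45),(220,45),(344,45),(282,107)]:
    q=atz(W,uv,.08);e=q[:2]-p[:2];print(uv,q,'along',e@[np.cos(r),np.sin(r)],'left',e@[-np.sin(r),np.cos(r)])
S=cam('scene','s14');
a=S['color'][80:230,80:280]
cv2.imwrite('pics/s14c.png',cv2.resize(a,None,fx=4,fy=4,interpolation=cv2.INTER_CUBIC))
```

```text
(282, 45) [ 0.503  -0.3338  0.08  ] along 0.10937021113705228 left -0.0002527071341479825
(220, 45) [ 0.5056 -0.2996  0.08  ] along 0.10934677920791236 left 0.03404865297671115
(344, 45) [ 0.5003 -0.368   0.08  ] along 0.1093936426051805 left -0.03455339238261547
(282, 107) [ 0.4704 -0.3313  0.08  ] along 0.07674652233700871 left -0.000326105285830772
```

View pics/s14c.png

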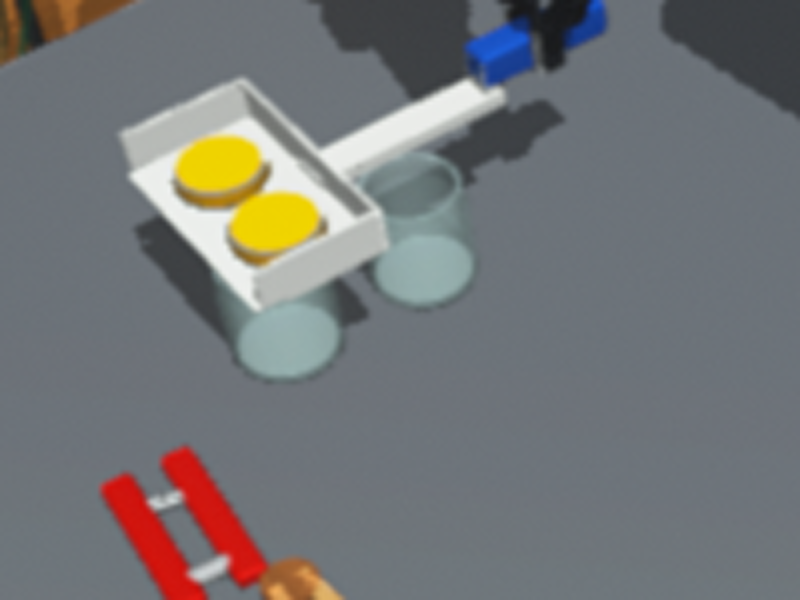

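View pics/w14.png

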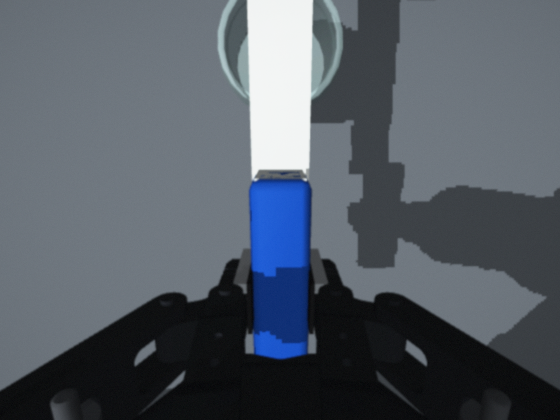

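```bash
python3 -m pendant '[[[0.02,0,0.1],0,1],[[0,0,0.2],0,1],[[0,0,0.3],0,1],[[0,0,0.3],0,1],[[0,0,0.3],0,1],[[0,0,0.25],0,1],[[0,0,0.15],0,1],[[0,0,0.07],0,1],[[0,0,0],0,1]]'
python3 -m pendant '[[[0,0,0.06],0,1],[[0,0,0.05],0,1],[[0,0,0],0,1]]'
```

```text
clock: 32.6
tcp_pos: [0.3946, -0.3249, 0.0959]
orientation: [0.0, 0.999, -0.039, 0.0]
wrist_force: [-0.3, 0.3, -0.9]
finger_gap: 0.0226
clock: 32.98
tcp_pos: [0.3945, -0.3249, 0.0937]
orientation: [0.0, 0.999, -0.039, -0.0]
wrist_force: [0.3, -0.2, -2.3]
finger_gap: 0.0222
```

```bash
python3 -m pendant '[[[0,0,0.05],0,1],[[0,0,0.03],0,1],[[0,0,0],0,1]]'
```

```text
clock: 33.35
tcp_pos: [0.3946, -0.3249, 0.092]
orientation: [0.0, 0.999, -0.039, -0.0]
wrist_force: [-0.4, 0.1, -2.5]
finger_gap: 0.0227
```

```bash
python3 -m pendant '[[[0,0,0.05],0,1],[[0,0,0],0,1]]'; python3 -c "
from h import *
print(env.get_state()['ft_torque'])"
```

```text
clock: 33.6
tcp_pos: [0.3946, -0.3249, 0.0911]
orientation: [0.0, 0.999, -0.039, 0.0]
wrist_force: [0.4, 0.1, -2.0]
finger_gap: 0.0222
[ 0.05430409  0.3066288  -0.01438939]
```

```bash
python3 -m pendant '[[[0,0,0.04],0,1],[[0,0,0],0,1]]'; python3 -c "
from h import *
print(env.get_state()['ft_torque'])"
```

```text
clock: 33.85
tcp_pos: [0.3947, -0.325, 0.0904]
orientation: [0.0, 0.999, -0.039, 0.0]
wrist_force: [-0.8, -0.2, -0.7]
finger_gap: 0.0222
[-0.01475006  0.21639997  0.0281113 ]
```

```bash
python3 -m pendant '[[[0,0,0.03],0,1],[[0,0,0],0,1]]'; python3 -c "
from h import *
print(env.get_state()['ft_torque'])"
```

```text
clock: 34.1
tcp_pos: [0.3947, -0.325, 0.09]
orientation: [0.0, 0.999, -0.039, 0.0]
wrist_force: [-1.2, 0.3, 1.2]
finger_gap: 0.0222
[ 0.05034796  0.30269866 -0.03255962]
```

```bash
python3 -m pendant '[[[0,0,0.02],0,1],[[0,0,0],0,1]]'; python3 -c "
from h import *
print(env.get_state()['ft_torque'])"
```

```text
clock: 34.35
tcp_pos: [0.3946, -0.325, 0.0898]
orientation: [0.0, 0.999, -0.039, 0.0]
wrist_force: [-2.8, 2.1, 5.3]
finger_gap: 0.022
[ 0.25177216  0.40194474 -0.0171156 ]
```

```bash
python3 -m pendant '[[[0,0,-0.015],0,1],[[0,0,0],0,1],[[0,0,0],0,1]]' 20
python3 -m pendant '[[[0,0,0],0,0.5],[[0,0,0],0,0.3],[[0,0,0],0,0],[[0,0,0],0,-0.5],[[0,0,0],0,-1],[[0,0,0],0,-1],[[0,0,0],0,-1],[[0,0,0],0,-1]]'
python3 - <<'E'
from h import *
S=cam('scene','s15');W=cam('wrist','w15')
a=S['color'][80:230,80:280]
cv2.imwrite('pics/s15c.png',cv2.resize(a,None,fx=4,fy=4,interpolation=cv2.INTER_CUBIC))
E
```

```text
clock: 34.72
tcp_pos: [0.3946, -0.325, 0.0898]
orientation: [0.0, 0.999, -0.039, 0.0]
wrist_force: [-2.4, 1.5, 5.6]
finger_gap: 0.0223
clock: 35.72
tcp_pos: [0.3946, -0.3249, 0.0896]
orientation: [0.0, 0.999, -0.039, 0.0]
wrist_force: [0.5, -0.0, -0.8]
finger_gap: 0.0857
```

View pics/s15c.png

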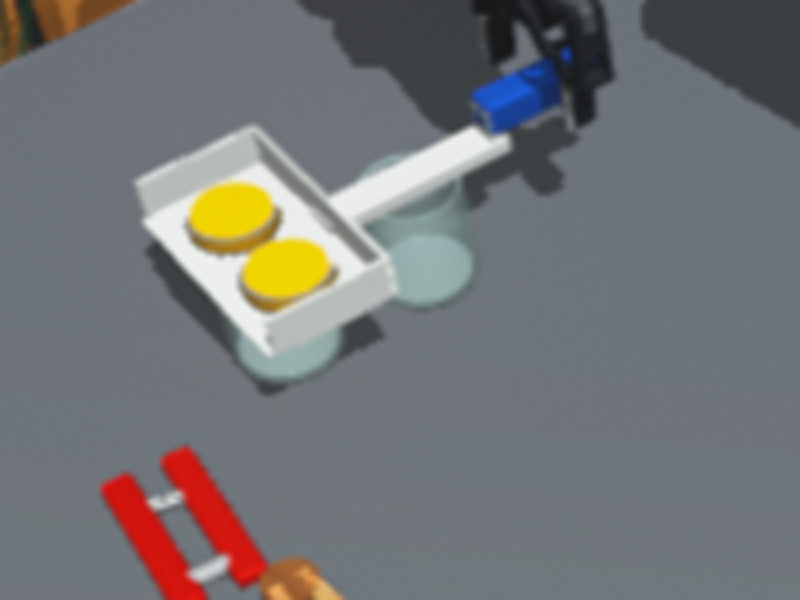

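View pics/w15.png

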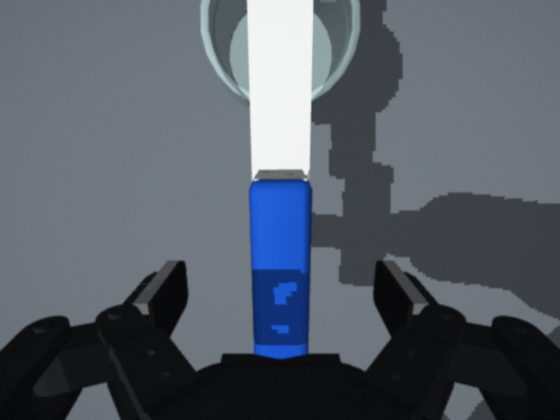

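Released and level. Retreat straight up, then check.

```bash
python3 -m pendant '[[[0,0,-0.3],0,-1],[[0,0,-0.7],0,-1],[[0,0,-1],0,-1],[[0,0,-1],0,-1],[[0,0,-1],0,-1],[[0,0,-1],0,-1],[[0,0,-1],0,-1],[[-0.5,0,-0.7],0,-1],[[-0.5,0,0],0,-1],[[0,0,0],0,-1],[[0,0,0],0,-1]]'
python3 - <<'E'
from h import *
S=cam('scene','s16');W=cam('wrist','w16');T=cam('top','t16')
a=S['color'][80:230,80:280]
cv2.imwrite('pics/s16c.png',cv2.resize(a,None,fx=4,fy=4,interpolation=cv2.INTER_CUBIC))
np.set_printoptions(precision=4,suppress=True)
for q in [(282,45)]: pass
E
```

```text
clock: 37.2
tcp_pos: [0.3742, -0.3231, 0.2229]
orientation: [-0.0, 0.999, -0.04, -0.0]
wrist_force: [-0.2, -0.3, 0.4]
finger_gap: 0.0856
```

View pics/s16c.png

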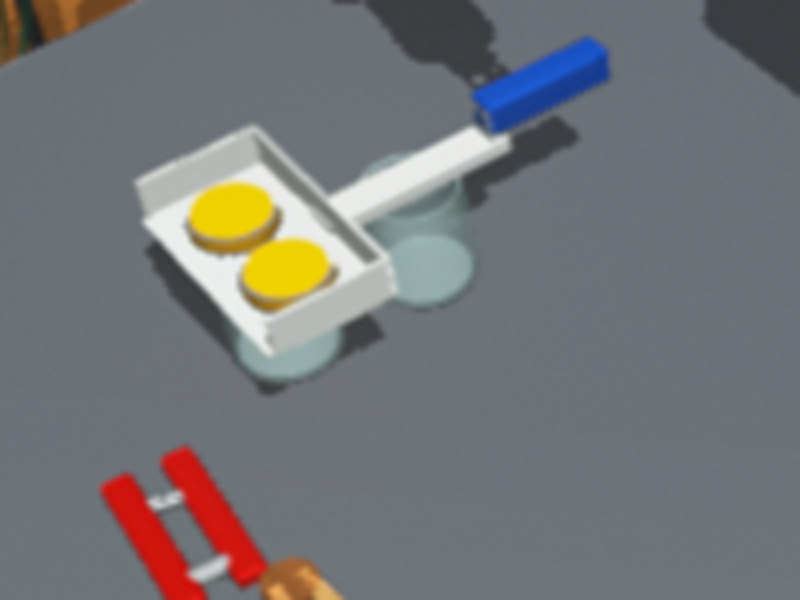

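View pics/t16.png

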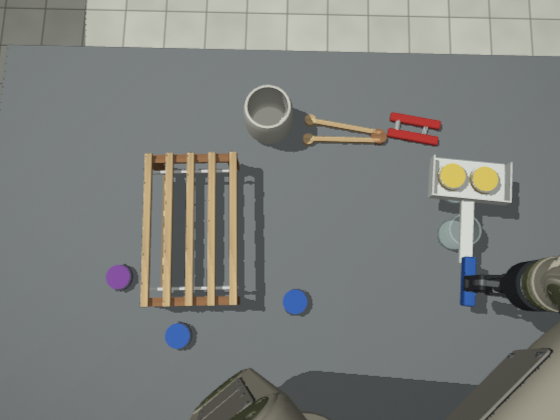

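View pics/w16.png

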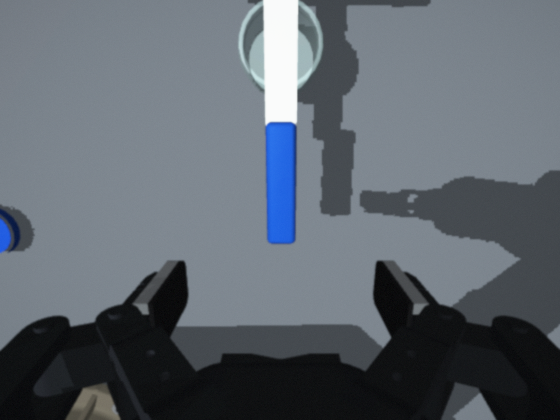

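The scoop rests level across both upright jars with both lids well inside the pan (scene crop: lids at about (232,213) and (288,270)). The bystanders look unmoved and the gripper is clear.

```bash
python3 -c "
from workcell import env
print(env.hand_in())"
```

```text
the job is handed in; nothing more can be done
None
```

The job is done and handed in at about 37 s. The scoop lies level across both short jars with both yellow lids in its pan, and the gripper is open and clear.

- **Under the shelf:** I gripped the scoop by its handle and slid it along the sheet, pushing the lids to the board. I crept the last stretch at under 2 mm per row, and the lip met the board at about 17 N at the wrist. The wrist force at the shelf showed only sheet drag, the lids and this stop.
- **Lids in the pan:** After I brought the scoop out, the lids sat only 0–2 mm inside the lip. I gave the scoop one quick back-and-forth reversal in the air, which moved both lids about 10 mm deeper before placing.
- **Placing:** The wrist camera put the near jar on the stem line, 109 mm from the grip. I lowered the scoop until the jars took its weight (about 7 N), then released it.
- **Last checks:** The last scene and top pictures show the lids well behind the lip and both jars standing. The crock, tongs, opener, shelf and look-alike lids appear where they were.
- **Disagreements:** The top camera read about 4 mm off from the wrist and scene cameras, so I relied on the wrist and scene views. Two-view heights came out low: the handle top at 9–28 mm instead of 40, and the jar mouths at 68–72 mm instead of 80. I therefore set the final height by touch.

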